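Find the rocking pan pad on the counting scale and hold it home

TASK

The pan is off this counting scale because it wobbled: one of the four identical round black pads that carry it has come loose and rocks under a light fingertip, while the other three sit firm. Press on the pads with the fingertips to find the one that rocks, push it fully home, flat and level with the others, and finish while still holding it down there so that its adhesive tape can take. The load cell under the pads must never feel more than about 60 N, so press no harder than that; do not pull the pad up, keep off the green button, and leave the pan and everything else on the shelf where it is.

Things in the scene. Friction and masses are not known exactly. Their poses are not given: they have to be found in the camera images.
- scale: counting scale, pan lifted off, fixed. Origin on the shelf under the centre of the pan area; x points away from the clerk's console, y left, z up. Grey housing from x -219 to +115 mm, y -160 to +160 mm, no higher than 80 mm. Over it an aluminium spider, top 92 mm above the shelf: two bars 50 mm wide and 244 mm long along y at x -62 and +62 mm, joined by a hub, with four pads on their ends
- place_near_left (a point): place of a pad, near left seen from the robot, at x = -62, y = +95 mm of the scale. All four pads are flat round black rubber, 44 mm across, 12 mm thick. This point is fixed on the spider, 92 mm above the shelf, at the centre of the pad's underside when home (its top is then 12 mm higher), with the scale's axes. A firm pad does not give. It does not tell whether this pad is the loose one
- place_near_right (a point): place of a pad, near right seen from the robot, at x = -62, y = -95 mm of the scale. All four pads are flat round black rubber, 44 mm across, 12 mm thick. This point is fixed on the spider, 92 mm above the shelf, at the centre of the pad's underside when home (its top is then 12 mm higher), with the scale's axes. A firm pad does not give. It does not tell whether this pad is the loose one
- place_far_left (a point): place of a pad, far left seen from the robot, at x = +62, y = +95 mm of the scale. All four pads are flat round black rubber, 44 mm across, 12 mm thick. This point is fixed on the spider, 92 mm above the shelf, at the centre of the pad's underside when home (its top is then 12 mm higher), with the scale's axes. A firm pad does not give. It does not tell whether this pad is the loose one
- place_far_right (a point): place of a pad, far right seen from the robot, at x = +62, y = -95 mm of the scale. All four pads are flat round black rubber, 44 mm across, 12 mm thick. This point is fixed on the spider, 92 mm above the shelf, at the centre of the pad's underside when home (its top is then 12 mm higher), with the scale's axes. A firm pad does not give. It does not tell whether this pad is the loose one
- pad_loose (a joint): how far the loose pad is pressed down, m: 0 as it stands (level on springy foam tape, top 5 mm above the others), 0.005 home, flat on the spider. Not told: which place it is at. 1 to 2 N on its edge rocks it, up to 0.16 rad; on its middle it sinks 1 mm per 1 N, so about 5 N brings it home, on a hard stop; let go, it springs up again
- zero_button (a joint): travel of the large green push button (38 mm across) at the right of the sloping console, in m: 0 released, 0.005 fully in. Not to be pressed
- pan: the scale's stainless pan, a shallow square-edged tray 228 by 300 by 15 mm, lying on the shelf at the left; origin at the centre of its underside. Bystander
- turnbuckle: a stainless turnbuckle with an eye and a hook, about 200 mm long (x), 30 mm wide, 18 mm high, lying on the shelf at the right; origin on the shelf under its middle. Bystander
- knob: a white nylon drawer knob, 33 mm across, 29 mm tall, standing on its foot beside the scale; origin at the centre of the foot. Bystander
- cup: a blue polypropylene sorting cup, 84 mm across the rim, 75 mm tall, standing empty beside the scale; origin at the centre of its underside. Bystander
- bolt_1: a black-oxide hex lag bolt, 75 mm tall, head 17 mm across, standing on its head on the shelf; origin at the centre of the head's face on the shelf. Bystander
- bolt_2: a black-oxide hex lag bolt, 75 mm tall, head 17 mm across, standing on its head on the shelf; origin at the centre of the head's face on the shelf. Bystander
- bolt_3: a black-oxide hex lag bolt, 75 mm tall, head 17 mm across, standing on its head on the shelf; origin at the centre of the head's face on the shelf. Bystander
- bolt_4: a black-oxide hex lag bolt, 75 mm tall, head 17 mm across, standing on its head on the shelf; origin at the centre of the head's face on the shelf. Bystander

How it is judged:
At the end, for the whole second after the job is handed in: The loose pad is held home by the fingers: pressed down by more than 4 mm of its 5 mm and still, the fingers pressing with more than 3 N; the green button is out, and the pan, turnbuckle, bolts, knob and cup are within 20 mm of where they started (value of joint pad_loose above 0.004 m and contact force between the fingers and anything else above 3 N and velocity of joint pad_loose between -0.01 and 0.01 m/s and value of joint zero_button below 0.002 m and not (distance of any of pan, turnbuckle, bolt_1, bolt_2, bolt_3, bolt_4, knob, cup from where it was at the start of the episode above 0.02 m)); the arm keeps its last pose, push and grip.
It fails at once if the fingers press on something with more than 60 N (contact force between the fingers and anything else above 60 N).
It fails at once if the loose pad is pulled up by more than 3 mm (value of joint pad_loose below -0.003 m).
It fails at once if the green button is pressed (more than 2 mm) (value of joint zero_button above 0.002 m).
It fails at once if the pan, the turnbuckle, a bolt, the knob or the cup is moved by more than 20 mm (distance of any of pan, turnbuckle, bolt_1, bolt_2, bolt_3, bolt_4, knob, cup from where it was at the start of the episode above 0.02 m).
It also fails if it takes over 54 s, if anything falls off the work surface, if the arm or the gripper's body presses on something with over 40 N, if the wrist force passes 120 N, or if a joint passes its speed limit or range.

ROBOT

A 6-joint arm with a two-finger parallel gripper is mounted at the origin on the work surface. World frame = base frame: x ahead of the robot, y to its left, z up, the work surface at z = 0. Lengths are in m, angles in rad, forces in N, time in s.
With the tool pointing down it reaches from about 0.25 to 0.725 m from the base axis. Payload 4 kg.
Tool frame: the origin (TCP) lies on the centre line of the jaws, within the pads' length; the fingertips stand 17 mm ahead of it and the grasp point (between the pads) lies 2 mm behind it; z points along the fingers, y is the line along which they close (so a half turn about z gives the same grasp; the last joint's range is limited). The gripper opens to 85 mm and grips with 20 to 120 N. Pads are 22 mm wide; open, the fingers measure 114 mm over their backs; the gripper's body (76 mm by 85 mm) begins 54 mm behind the grasp point. The pads swing forward as they close: fully open they stand 13 mm farther back than shut.
Start: joints at [-1.105, 0.241, 0.005, 1.335, 0, 1.571], TCP at [0.225, -0.447, 0.248] pointing down, gripper open.
Joint ranges: [-2.72, 2.72], [-1.05, 1.87], [-1.09, 1.28], [-1.99, 2.15], [-1.42, 1.44], [-3.14, 3.14]. Speed limits (rad/s): [2.79, 2.79, 3.14, 3.14, 3.14, 3.14].

INTERFACE

Orientations are given as a unit quaternion [x, y, z, w].
In Python, from workcell import get_obs, imaging, order gives the robot as it stands.
- The arm moves only by the tool apply_moves, never from a script. Its argument "targets" is a list that holds one entry, the list of rows, each a list of 5 numbers: the shift along the world's x, y, z in units of 40 mm (1.0 is 40 mm), then the turn about the world's z in degrees, then the gripper command: -1 is shut, 1 is fully open, values between are in proportion. In form: [[[dx, dy, dz, turn, fingers], ...]]. A call has 1 to 8 rows; each row shifts and turns the commanded pose from where the row before left it; what a row does not reach is not made up. A row lasts 1/12 s, in which the tool goes at most 41.7 mm and 7.16 degrees, less where a joint would pass 70% of its speed; a pose out of reach is approached as far as the arm can. A call is refused whole if a number of a shift passes 1 or a number of a turn 7.16, either way. A call with a gripper value outside its range is refused whole. The fingers move at their own pace and stop on an object; the grip force is fixed at half the most. Time passes only in rows, so rows that do not move let the fingers close. It gives the time, the measured TCP pose, the force, the opening and the grip force at its end, in the units of the state.
- get_obs(): the state, without advancing time (a new reading comes with each control period).
- imaging.camera(name): name is "scene" or "top" or "wrist"; returns (picture, depth): 480x640x3 uint8, blue, green, red; 480x640 float32, m along the optical axis (not along the pixel's ray), 0 where there is no reading.
- imaging.get_calibration(name): a dict with "camera_matrix" (3x3 intrinsics, pixels), "k1" (the pictures are not rectified: a ray, as slopes to the right and down, at radius r is drawn at 1 + k1 r^2 times it, then the intrinsics apply), "eye" and "rotation" of the camera in the world; the wrist camera has in their place "hand_eye" (4x4, takes a point from camera to tool coordinates, whose origin is the TCP and whose axes are the flange's). Camera axes: x right, y down, z forward; pixel columns grow to the right and rows downward; lengths in m; the calibration is good to about 2 mm. A picture is of the moment at which its call begins: read the wrist's pose just before it. get_calibration takes no time and is no camera call.
- order.job_done(): hands the job in; it is judged then, once.
The state is a dict: "clock": time; "joint_pos": joint angles; "joint_vel": joint speeds; "tau": joint torques, N m; "eef_pos": TCP position; "tool_rot": TCP orientation; "ft_force": force on the tool from outside, world axes, zero at the start; "ft_torque": the same for the moment, N m; "grip_width": finger opening in m; "grasp_force": force on a finger pad.
Only numpy, scipy, OpenCV 4.12 (cv2) and the standard library are available. Lean on these libraries where they do the work, as an engineer would, in place of code of your own. Each camera call takes 0.05 s, during which the arm holds its last target. There are 200 camera calls.

## Working session

There is one attempt and no reset: what is moved stays moved. The work goes in short steps, Python scripts to look and compute and a tool call to move; the robot and the scene stay as the last step left them, time stands still between calls to the robot, and variables do not carry over. Pictures are saved under pics/ and viewed, at most 10 in all, crops included, and the job is handed in when it is done.

Besides the shell and the picture viewer there is one more tool, called after "Emit:" by a JSON object that holds its "method" and its "body". apply_moves: Moves the arm, as the interface text tells. Its arguments: {"type":"object","properties":{"targets":{"type":"array","items":{"type":"array","items":{"type":"array","items":{"type":"number"}}}}},"required":["targets"]}

```bash
mkdir -p pics; cat > h.py <<'E'
import numpy as np, cv2
from workcell import get_obs, imaging, order
def pts(d,c):
    K=np.array(c["camera_matrix"]);k1=c["k1"]
    v,u=np.mgrid[0:480,0:640]
    x=(u-K[0,2])/K[0,0];y=(v-K[1,2])/K[1,1]
    a,b=x.copy(),y.copy()
    for _ in range(8):
        s=1+k1*(a*a+b*b);a,b=x/s,y/s
    P=np.stack([a*d,b*d,d],-1)
    return P@np.array(c["rotation"]).T+np.array(c["eye"])
E
python3 - <<'E'
from h import *
o=get_obs();print(o)
for n in("top","scene"):
    p,d=imaging.camera(n);c=imaging.get_calibration(n)
    cv2.imwrite(f"pics/{n}0.png",p);np.savez(f"{n}0.npz",p=p,d=d,P=pts(d,c));print(n,c)
E
```

```text
{'clock': 0.0, 'joint_pos': array([-1.10499288e+00,  2.41416409e-01,  3.70042433e-03,  1.33521650e+00,
        1.49688929e-05,  1.57081137e+00]), 'joint_vel': array([-0.00066185,  0.00016537, -0.00128728,  0.00061132, -0.00186063,
        0.00158394]), 'tau': array([-3.33963044e-04, -3.72319651e+01,  2.52405918e+01,  1.69858657e-02,
        8.33772816e-06,  7.90713415e-06]), 'eef_pos': array([ 0.22429823, -0.44617954,  0.24740214]), 'tool_rot': array([ 9.73001952e-01,  2.30794411e-01, -2.39240190e-04, -1.04096772e-03]), 'ft_force': array([-0.89829405,  0.15623858,  1.12295484]), 'ft_torque': array([ 0.01392025, -0.00366386, -0.02405281]), 'grasp_force': 0.0, 'grip_width': 0.08524326595409848}Traceback (most recent call last):
  File "<stdin>", line 5, in <module>
  File "h.py", line 11, in pts
    return P@np.array(c["rotation"]).T+np.array(c["eye"])
           ~^~~~~~~~~~~~~~~~~~~~~~~~~~
ValueError: matmul: Input operand 1 has a mismatch in its core dimension 0, with gufunc signature (n?,k),(k,m?)->(n?,m?) (size 4 is different from 3)
```

View pics/top0.png

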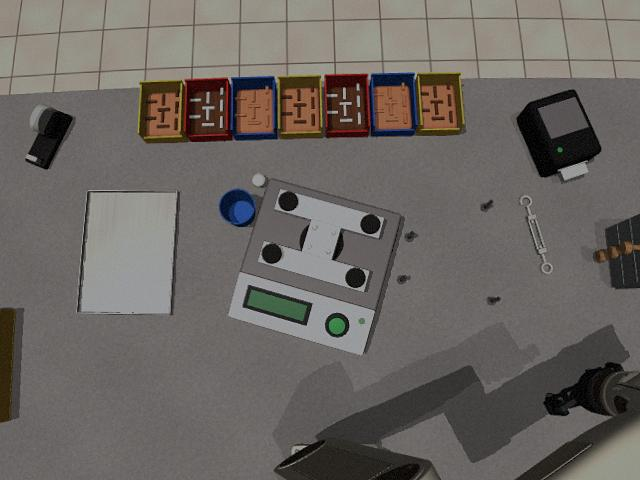

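The top view shows the pads at px (288,201) far left, (371,224) far right, (272,253) near left and (356,278) near right. The button is at (337,326), the cup at (237,207), the knob at (259,180) and two bolts at the right, (411,237) and (404,279). The "rotation" entry is a quaternion, so I'll fix the helper.

```bash
sed -i 's/np.array(c\["rotation"\]).T/Rotation.from_quat(c["rotation"]).as_matrix().T/; 1a from scipy.spatial.transform import Rotation' h.py
python3 - <<'E'
from h import *
for n in("top","scene"):
    c=imaging.get_calibration(n);print(n,c)
    p,d=imaging.camera(n)
    cv2.imwrite(f"pics/{n}0.png",p);np.savez(f"{n}0.npz",p=p,d=d,P=pts(d,c))
z=np.load("top0.npz");p,P=z["p"],z["P"]
m=(p.max(-1)<60).astype(np.uint8)
pad=[]
for u,v in[(272,253),(356,278),(288,201),(371,224)]:
    w=np.zeros_like(m);cv2.circle(w,(u,v),13,1,-1);ys,xs=np.nonzero(m&w)
    q=P[ys,xs];ok=abs(q[:,2]-.105)<.03
    print(len(ys),xs.mean(),ys.mean(),ok.sum(),q[ok].mean(0),np.median(q[ok][:,2]),q[ok][:,2].std());pad.append(q[ok].mean(0))
pad=np.array(pad);L=np.array([[-62,95],[-62,-95],[62,95],[62,-95]])/1e3
A=pad[:,:2]-pad[:,:2].mean(0);a=np.arctan2((L[:,0]*A[:,1]-L[:,1]*A[:,0]).sum(),(L*A).sum())
R=np.array([[np.cos(a),-np.sin(a)],[np.sin(a),np.cos(a)]])
print("yaw",np.degrees(a),"origin",pad.mean(0));print(L@R.T+pad[:,:2].mean(0));print(A-L@R.T)
print("shelf",P[200,210:216],P[350,450]); print("bolts,knob,cup",P[237,411],P[279,404],P[180,259],P[195,237],P[326,337])
E
```

```text
top {'camera_matrix': array([[567.36593848,   0.        , 322.62048991],
       [  0.        , 567.36593848, 235.7229177 ],
       [  0.        ,   0.        ,   1.        ]]), 'k1': -0.10575344368275054, 'eye': array([0.31783428, 0.00893096, 1.32617744]), 'rotation': array([-0.69494708,  0.71279909, -0.06538885,  0.06848583])}
scene {'camera_matrix': array([[567.85702492,   0.        , 310.77630523],
       [  0.        , 567.85702492, 243.34346516],
       [  0.        ,   0.        ,   1.        ]]), 'k1': -0.11184339239732721, 'eye': array([ 1.34153143, -0.77040627,  1.17161671]), 'rotation': array([ 0.8530614 ,  0.35461433, -0.15423058, -0.35035389])}
305 271.4360655737705 253.0983606557377 300 [0.51595678 0.12384291 0.10805056] 0.10828587080370111 0.0027901757499852135
313 355.2044728434505 277.45367412140575 308 [ 0.4588121  -0.05648246  0.10334905] 0.1033675043694956 0.0026749666103670047
291 287.9381443298969 200.8659793814433 289 [0.63370467 0.08653953 0.1027714 ] 0.10295738314469527 0.0029982020486379398
303 370.3201320132013 223.993399339934 293 [ 0.57641817 -0.09365598  0.10296903] 0.1031860892314902 0.003276368981446501
yaw -17.594792733939464 origin [0.54622293 0.015061   0.10428501]
[[ 0.51584031  0.12435829]
 [ 0.4584065  -0.05675316]
 [ 0.63403936  0.08687516]
 [ 0.57660555 -0.09423628]]
[[ 0.00011646 -0.00051538]
 [ 0.00040561  0.0002707 ]
 [-0.0003347  -0.00033563]
 [-0.00018737  0.00058031]]
shelf [[ 0.66864716  0.28308881 -0.00378659]
 [ 0.66707973  0.27947619  0.001885  ]
 [ 0.66680945  0.27688055  0.00263962]
 [ 0.66709237  0.27470917  0.00129631]
 [ 0.66781387  0.27286425 -0.00171133]
 [ 0.66785342  0.2704994  -0.00213188]] [ 0.29594507 -0.27723172 -0.00613864]
bolts,knob,cup [ 0.56300202 -0.19814569  0.00446917] [ 0.45816357 -0.16971876  0.05214689] [0.70701575 0.16006023 0.02492556] [0.66868488 0.21100696 0.03519938] [ 0.35642068 -0.01498018  0.07592657]
```

View pics/scene0.png

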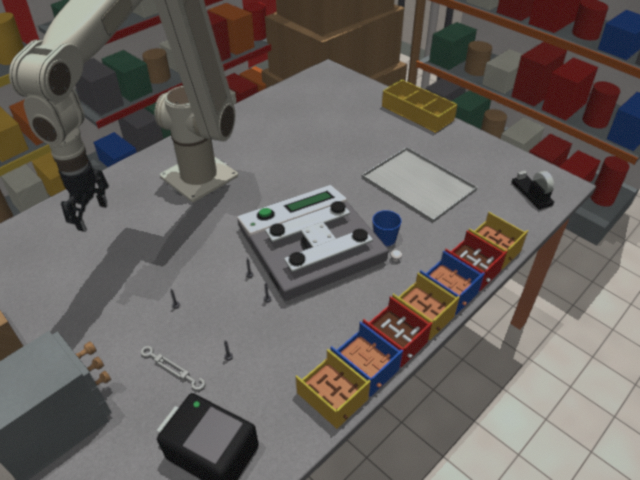

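The depth image puts the near-left pad about 5 mm above the other three (108 mm against 103 mm). I'll shut the fingers, go above that pad and test it by touch.

Emit:
{"method": "apply_moves", "body": {"targets": [[[0.4,0.8,0,0,-1],[0.4,0.8,0,0,-1],[0.4,0.8,0,0,-1],[0.4,0.8,0,0,-1],[0.4,0.8,0,0,-1],[0.4,0.8,0,0,-1],[0.4,0.8,0,0,-1],[0.4,0.8,0,0,-1]]]}}

```text
clock: 0.82
eef_pos: [0.3528, -0.189, 0.2482]
tool_rot: [0.973, 0.231, -0.0, -0.0]
ft_force: [0.9, 0.9, 0.1]
grip_width: -0.0001
grasp_force: 0.0
```

Emit:
{"method": "apply_moves", "body": {"targets": [[[0.4,0.8,0,0,-1],[0.4,0.8,0,0,-1],[0.4,0.8,0,0,-1],[0.4,0.8,0,0,-1],[0.4,0.8,0,0,-1],[0.4,0.8,0,0,-1],[0.4,0.8,0,0,-1],[0.4,0.8,0,0,-1]]]}}

```text
clock: 1.48
eef_pos: [0.4808, 0.0671, 0.2481]
tool_rot: [0.973, 0.231, -0.0, 0.0]
ft_force: [0.6, -0.7, 0.8]
grip_width: -0.0003
grasp_force: 0.0
```

Emit:
{"method": "apply_moves", "body": {"targets": [[[0.4,0.7,0,0,-1],[0.4,0.7,0,0,-1],[0,0,-0.5,0,-1],[0,0,-0.5,0,-1],[0,0,0,0,-1],[0,0,0,0,-1],[0,0,0,0,-1]]]}}

```text
clock: 2.07
eef_pos: [0.5127, 0.1211, 0.209]
tool_rot: [0.973, 0.231, 0.0, 0.0]
ft_force: [0.0, 0.3, -0.2]
grip_width: -0.0004
grasp_force: 0.0
```

```bash
python3 - <<'E'
from h import *
o=get_obs();c=imaging.get_calibration("wrist");p,d=imaging.camera("wrist")
T=np.eye(4);T[:3,:3]=Rotation.from_quat(o["tool_rot"]).as_matrix();T[:3,3]=o["eef_pos"];T=T@np.array(c["hand_eye"])
c["rotation"]=Rotation.from_matrix(T[:3,:3]).as_quat();c["eye"]=T[:3,3]
P=pts(d,c);np.savez("w1.npz",p=p,d=d,P=P);print(o["eef_pos"],o["ft_force"])
m=(p.max(-1)<60)&(P[...,2]>.098)&(P[...,2]<.116)
n,l,s,ce=cv2.connectedComponentsWithStats(m.astype(np.uint8))
for i in range(1,n):
    if s[i,4]>300:
        q=P[l==i];print(s[i],q.mean(0),np.percentile(q,[2,98],axis=0).round(4).tolist(),np.median(q[:,2]))
cv2.imwrite("pics/w1.png",p)
E
```

```text
[0.51272799 0.12108178 0.20900357] [ 0.01371972  0.31295731 -0.23574196]
[ 429   45   75   79 4522] [0.63567844 0.0916876  0.10318444] [[0.6168, 0.0725, 0.1001], [0.6544, 0.1103, 0.1048]] 0.10330305706526449
[ 284  199   68   68 3553] [0.52014697 0.12820729 0.10817269] [[0.5007, 0.1093, 0.1041], [0.5387, 0.1466, 0.1097]] 0.10836146613347708
[ 604  262   36   57 1535] [ 0.57503925 -0.08111033  0.1026168 ] [[0.5601, -0.0992, 0.0985], [0.5937, -0.0694, 0.1045]] 0.10304911702411124
[478 373  48  36 937] [ 0.47322721 -0.05086928  0.10265217] [[0.4649, -0.0706, 0.0985], [0.4821, -0.0337, 0.1045]] 0.10310280632896501
```

View pics/w1.png

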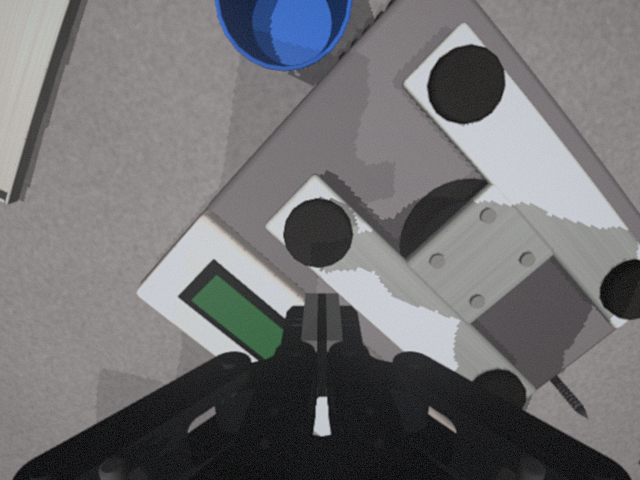

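The wrist view agrees. The near-left pad (px 318,232) stands at 108.4 mm and the others at 103 mm, with its centre near (0.518, 0.126). I'll centre over it and come down to just above it.

Emit:
{"method": "apply_moves", "body": {"targets": [[[0.13,0.13,-0.5,0,-1],[0,0,-0.5,0,-1],[0,0,-0.5,0,-1],[0,0,-0.3,0,-1],[0,0,0,0,-1],[0,0,0,0,-1],[0,0,0,0,-1]]]}}

```text
clock: 2.7
eef_pos: [0.5189, 0.1265, 0.1381]
tool_rot: [0.973, 0.231, 0.002, -0.0]
ft_force: [0.9, 0.8, 0.9]
grip_width: 0.0002
grasp_force: 0.0
```

Emit:
{"method": "apply_moves", "body": {"targets": [[[0,0,-0.05,0,-1],[0,0,-0.05,0,-1],[0,0,0,0,-1],[0,0,0,0,-1]]]}}

```text
clock: 3.03
eef_pos: [0.5179, 0.1265, 0.1326]
tool_rot: [0.973, 0.231, 0.0, -0.0]
ft_force: [-0.6, -0.2, -0.8]
grip_width: 0.0001
grasp_force: 0.0
```

Emit:
{"method": "apply_moves", "body": {"targets": [[[0,0,-0.05,0,-1],[0,0,0,0,-1],[0,0,0,0,-1]]]}}

```text
clock: 3.28
eef_pos: [0.5176, 0.1264, 0.1301]
tool_rot: [0.973, 0.231, -0.0, 0.0]
ft_force: [1.5, -0.8, 0.5]
grip_width: -0.0001
grasp_force: 0.0
```

Emit:
{"method": "apply_moves", "body": {"targets": [[[0,0,-0.05,0,-1],[0,0,0,0,-1],[0,0,0,0,-1]]]}}

```text
clock: 3.53
eef_pos: [0.5176, 0.1265, 0.1281]
tool_rot: [0.973, 0.231, -0.0, -0.0]
ft_force: [1.0, -0.4, -0.4]
grip_width: -0.0001
grasp_force: 0.0
```

Emit:
{"method": "apply_moves", "body": {"targets": [[[0,0,-0.05,0,-1],[0,0,0,0,-1],[0,0,0,0,-1]]]}}

```text
clock: 3.78
eef_pos: [0.5177, 0.1265, 0.1261]
tool_rot: [0.973, 0.231, -0.0, 0.0]
ft_force: [-0.7, -0.7, 0.3]
grip_width: -0.0002
grasp_force: 0.0
```

Emit:
{"method": "apply_moves", "body": {"targets": [[[0,0,-0.05,0,-1],[0,0,0,0,-1],[0,0,0,0,-1]]]}}

```text
clock: 4.03
eef_pos: [0.5179, 0.1265, 0.1245]
tool_rot: [0.973, 0.231, 0.0, 0.0]
ft_force: [-1.1, 0.6, 1.2]
grip_width: 0.0
grasp_force: 0.8
```

Emit:
{"method": "apply_moves", "body": {"targets": [[[0,0,-0.04,0,-1],[0,0,0,0,-1],[0,0,0,0,-1]]]}}

```text
clock: 4.28
eef_pos: [0.5179, 0.1265, 0.1229]
tool_rot: [0.973, 0.231, 0.0, 0.0]
ft_force: [-0.9, 0.4, 2.7]
grip_width: 0.0003
grasp_force: 1.6
```

Emit:
{"method": "apply_moves", "body": {"targets": [[[0,0,-0.03,0,-1],[0,0,0,0,-1],[0,0,0,0,-1]]]}}

```text
clock: 4.53
eef_pos: [0.5179, 0.1265, 0.1217]
tool_rot: [0.973, 0.231, 0.0, 0.0]
ft_force: [-0.3, 0.1, 4.3]
grip_width: -0.0001
grasp_force: 2.2
```

The force rises about 1 N per mm, so this is the loose pad. I'll press on to the stop.

Emit:
{"method": "apply_moves", "body": {"targets": [[[0,0,-0.02,0,-1],[0,0,0,0,-1],[0,0,0,0,-1]]]}}

```text
clock: 4.78
eef_pos: [0.5179, 0.1265, 0.121]
tool_rot: [0.973, 0.231, 0.0, 0.0]
ft_force: [-1.3, -0.2, 5.9]
grip_width: 0.0002
grasp_force: 2.7
```

Emit:
{"method": "apply_moves", "body": {"targets": [[[0,0,-0.02,0,-1],[0,0,0,0,-1],[0,0,0,0,-1]]]}}

```text
clock: 5.03
eef_pos: [0.5179, 0.1265, 0.1209]
tool_rot: [0.973, 0.231, 0.0, -0.0]
ft_force: [-2.7, -0.8, 9.3]
grip_width: 0.0
grasp_force: 4.5
```

Emit:
{"method": "apply_moves", "body": {"targets": [[[0,0,-0.03,0,-1],[0,0,0,0,-1],[0,0,0,0,-1],[0,0,0,0,-1],[0,0,0,0,-1]]]}}

```text
clock: 5.45
eef_pos: [0.5179, 0.1265, 0.1207]
tool_rot: [0.973, 0.231, 0.001, -0.0]
ft_force: [-4.9, -1.0, 14.9]
grip_width: -0.0
grasp_force: 7.4
```

The pad has travelled about 5 mm onto a hard stop. The tip is at 103.7 mm, home height is 104 mm, and the force is steady at 15 N. I'm handing it in.

```bash
python3 -c "
from h import *
o=get_obs();print(o['eef_pos'],o['ft_force']);print(order.job_done())"
```

```text
[0.51794746 0.12651693 0.12069036] [-4.86986154 -0.99168457 14.90929227]
the job is handed in; nothing more can be done
None
```

The loose pad was the near-left one: I pushed it about 5 mm down onto its hard stop and handed the job in still holding it there at about 15 N. I pressed only that pad; camera depth showed it 5 mm above the other three, and it gave about 1 N per mm. The verdict was not shown.

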